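# Lift the hot lid off the glue warmer with the lid lifter

### The arm

A 6-joint arm with a two-finger parallel gripper is mounted at the origin on the work surface. World frame = base frame: x ahead of the robot, y to its left, z up, the work surface at z = 0. Lengths are in m, angles in rad, forces in N, time in s.
With the tool pointing down it reaches from about 0.35 to 0.95 m from the base axis. Payload 17.4 kg.
Tool frame: the origin (TCP) lies between the finger pads; the fingertips stand 17 mm ahead of it and the grasp point (between the pads) lies 2 mm behind it; z points along the fingers, y is the line along which they close (so a half turn about z gives the same grasp; the last joint's range is limited). The gripper opens to 93 mm and grips with 3 to 60 N. Pads are 15 mm wide; open, the fingers measure 128 mm over their backs; the gripper's body (75 mm by 188 mm) begins 65 mm behind the grasp point.
Start: joints at [1.105, 0.116, 1.442, -0, 1.584, -0.038], TCP at [0.28, 0.614, 0.236] pointing down, gripper open.
Joint ranges: [-2.83, 2.83], [-0.83, 2.19], [0.07, 2.5], [-1.14, 4.28], [0.01, 3], [-2.97, 2.97]. Speed limits (rad/s): [1.89, 1.89, 2.22, 3.14, 3.14, 3.14].

### API

Orientations are given as a rotation vector (axis times angle).
In Python, from workcell import ctrl gives the robot as it stands.
- The arm moves only by the tool jog_arm, never from a script. Its argument "commands" is a list that holds one entry, the list of rows, each a list of 7 numbers: the turn, a rotation vector about the tool's x, y, z each as a share of 0.12 rad, from -1 to 1, then the shift along the tool's x, y, z each as a share of 0.05 m, from -1 to 1, then the opening, from 0 (shut) to 1 (fully open). In form: [[[rx, ry, rz, dx, dy, dz, jaw], ...]]. A call has 1 to 12 rows; each row shifts and turns the commanded pose from where the row before left it, along the tool's axes as they then stand; what a row does not reach is not made up. A row lasts 1/10 s, in which the tool goes at most 50 mm and 8.59 degrees, less where a joint would pass 70% of its speed; a pose out of reach is approached as far as the arm can. A call with a number of a shift or a turn outside -1 to 1 is refused whole. A call with a gripper value outside its range is refused whole. The fingers move at their own pace and stop on an object; "grip_force" is the grip in N (left out, the last holds). Time passes only in rows, so rows that do not move let the fingers close. It gives the time, the measured TCP pose, the force, the opening and the grip force at its end, in the units of the state.
- ctrl.get_state(): the state, without advancing time (a new reading comes with each control period).
- ctrl.grab_frame(name): name is "scene" or "top" or "wrist"; returns the picture (400x640x3 uint8, blue, green, red); there is no depth.
- ctrl.camera_info(name): a dict with "camera_matrix" (3x3 intrinsics, pixels), "R" (3x3) and "t" (3): a world point X has camera coordinates R X + t; the wrist camera has in their place "T_tool_cam" (4x4, takes a point from camera to tool coordinates, whose origin is the TCP and whose axes are the flange's). Camera axes: x right, y down, z forward; pixel columns grow to the right and rows downward; lengths in m; the calibration is good to about 2 mm. A picture is of the moment at which its call begins: read the wrist's pose just before it. camera_info takes no time and is no camera call.
- ctrl.finish_job(): hands the job in; it is judged then, once.
Trained networks look in the newest picture that a camera, given by its name, has taken for a name from the list of things; names that differ only in an ending like _2 or _b are one class to them, and where a whole thing is asked for, a point or a joint stands for the part that bears it (a point fixed in the world has none). Each returns a list of dicts, best first, with "p" (0 to 1); they miss things now and then, are a little off and sometimes report something else, mostly with a low value. They report only what shows in the picture. A call takes as long as a camera call. They do not tell look-alikes from the thing itself.
- ctrl.boxes_of(camera, query): "bbox" ([left, top, right, bottom] in pixels, round what is visible of it).
- ctrl.masks_of(camera, query): "pixels" (400x640 bool, what is visible of it) and "bbox" ([left, top, right, bottom] in pixels, round what is visible of it).
The state is a dict: "time": time; "joint_positions": joint angles; "qvel": joint speeds; "joint_efforts": joint torques, N m; "tool_pos": TCP position; "tcp_rot": TCP orientation; "wrist_force": force on the tool from outside, world axes, zero at the start; "torque": the same for the moment, N m; "grip_width": finger opening in m; "finger_force": force on a finger pad.
Only numpy, scipy, OpenCV 4.12 (cv2) and the standard library are available. Lean on these libraries where they do the work, as an engineer would, in place of code of your own. Each camera call takes 0.05 s, during which the arm holds its last target. There are 200 camera calls.

### The job

Open the hot glue warmer: take the lid lifter out of its stand, hook it under the lid's loop, lift the lid off level and set it gently, fully home, on the lid rest, feeling for the rest's height. Then unhook the lifter and hang it back in its stand. Touch the hot lid and warmer with nothing but the lifter, never push hard on the lid, and leave the jar, chisel and rosette alone.

Things in the scene. Friction and masses are not known exactly. Their poses are not given: they have to be found in the camera images.
- lifter_grip (a point): Lid lifter (loose, 160 g), centre of its handle: upright square pale-wood bar 24 x 24 x 85 mm. z up along the handle, x the way the hook points. A round dark steel shield, 52 mm across, 5 mm thick, has its underside 47.5 mm below this point; below it a steel shank, 8 (x) x 10 (y) mm, on the handle's axis, runs to 115.5 mm below. Starts hanging upright in the stand.
- lifter_hook (a point): Lifter's hook: point amid its throat, on the prong's upper face, 11 mm forward (+x) of the handle's axis and 109.5 mm below its centre; same axes. The prong is flat, 10 mm wide (y), 6 mm thick, and reaches from the shank to x = 22 mm from the axis; its last 4 mm turn up 7 mm above the upper face. Throat free for the loop's bar: 4 to 18 mm forward of the axis.
- stand: Fixed dark wooden block 80 (x) x 70 (y) x 78 mm tall; origin at the centre of its underside. A slot 42 (x) x 22 (y) mm, centred at x = +9 mm, goes down through it. The lifter hangs with shank and hook in the slot, hook to the stand's +x, shield flat on the block's top, handle's axis over the origin, handle centre 125.5 mm above the bench.
- warmer: Electric glue warmer, fixed: round aluminium pot, black base, 150 mm across, 134 mm inside its wall, rim 85 mm above the bench; origin at the centre of its underside. Hot: no part of the robot may touch it. Warmer and rest may swap sides.
- lid: Hot loose steel lid with a copper-coloured top, 0.27 to 0.53 kg, 146 mm across, 5 mm thick; starts on the warmer, x roughly away from the robot. Origin: centre of the flange's underside, the face that lies on a rim; z up. Below it a tapered plug reaches 12 mm down (126 mm across at the flange, 112 mm at its foot). Its weight is centred: it hangs level only if hooked at mid-bar.
- lid_bar (a point): Middle of the lid's dark steel loop: a straight level bar 8 mm thick along the lid's y, its axis 31 mm above the lid's origin, over the lid's centre, between two 8 mm upright legs 30 mm either side. Free height under the bar, down to the lid, 22 mm. It can be hooked from either side.
- rest: Lid rest, fixed: dark foot 110 mm across, origin at the centre of its underside. Above it, concentric, a pale wooden ring, 150 mm outside, 134 mm inside; the lid's plug sits in it, the flange flat on its top edge. That edge is 50 to 95 mm above the bench: the screw column is set anew each time, this pose does not tell, so feel for it (or look). It does not give under load.
- varnish: Bystander: amber jar, 56 mm across, 110 mm tall; origin at the centre of its underside. Leave alone.
- chisel: Bystander: carving chisel lying on the bench, about 210 mm long along its x, 18 mm wide, 16 mm high; origin where handle and blade meet. Leave alone.
- rosette: Bystander: carved wooden disc, 84 mm across, about 27 mm high; origin at the centre of its underside. Leave alone.
Things that resemble listed ones, but are neither listed nor needed, are in the scene too. Leave any pink or turquoise look-alike of the part that bears lifter_grip alone. There is more than one size of the warmer; the job needs the middle-sized.

How it is judged:
On the way, in this order (a step that is already met when the one before it is completed fails the run):
1. the lid hangs on the lifter, level and clear of the warmer (height (world z) of lid above 0.1 m and angle between lid's own z axis and vertical below 0.2 rad and contact force between lid and warmer below 0.1 N and contact force between lid and lifter above 1 N), for 0.3 s.
2. the lid lies fully home on the lid rest, off the hook (horizontal distance between lid and rest below 0.008 m and angle between lid's own z axis and vertical below 0.05 rad and contact force between lid and rest above 1 N and contact force between lid and lifter below 0.1 N), for 0.2 s.
At the end, for the whole second after the job is handed in: The lid lies at rest, off the hook, on the lid rest (centred within 8 mm, tilt under 0.05 rad, weight on the rest); the lifter hangs at rest in its stand (handle axis within 12 mm of the stand's, handle centre 120 to 130 mm above the bench, tilt under 0.1 rad) (all of step 2 and horizontal distance between lifter_grip and stand below 0.012 m and height (world z) of lifter_grip between 0.12 and 0.13 m and angle between lifter_grip's own z axis and vertical below 0.1 rad and linear speed of each of lid, lifter below 0.02 m/s); the robot touches nothing.
It fails at once if the robot itself touches the hot lid or the warmer (contact force between any of the fingers, the arm and lid above 0.5 N or contact force between any of the fingers, the arm and warmer above 0.5 N).
It fails at once if the lifter pushes or pulls the lid with more than 20 N (contact force between lifter and lid above 20 N).
It fails at once if the lid is dropped or pressed on the rest with more than 15 N (contact force between lid and rest above 15 N).
It fails at once if the lid tips by more than 0.3 rad (angle between lid's own z axis and vertical above 0.3 rad).
It fails at once if the jar, chisel or rosette is displaced by more than 20 mm (distance of any of varnish, chisel, rosette from where it was at the start of the episode above 0.02 m).
It also fails if it takes over 72 s, if anything falls off the work surface, if the arm or the gripper's body presses on something with over 40 N, if the wrist force passes 120 N, or if a joint passes its speed limit or range.

## Working session

There is one attempt and no reset: what is moved stays moved. The work goes in short steps, Python scripts to look and compute and a tool call to move; the robot and the scene stay as the last step left them, time stands still between calls to the robot, and variables do not carry over. Pictures are saved under pics/ and viewed, at most 10 in all, crops included, and the job is handed in when it is done.

Besides the shell and the picture viewer there is one more tool, called after "Call:" in YAML: its name, and indented under it one key for each argument. jog_arm: Moves the arm, as the interface text tells. Its arguments: {"type":"object","properties":{"commands":{"type":"array","items":{"type":"array","items":{"type":"array","items":{"type":"number","minimum":-1,"maximum":1}}}},"grip_force":{"type":"number"}},"required":["commands"]}

```bash
mkdir -p pics; ls; python3 - <<'E'
from workcell import ctrl
import cv2,numpy as np
s=ctrl.get_state(); print({k:np.round(v,3).tolist() for k,v in s.items()})
for c in ["scene","top"]:
    im=ctrl.grab_frame(c); cv2.imwrite(f"pics/{c}0.png",im)
    i=ctrl.camera_info(c); print(c,np.round(i["camera_matrix"],1).tolist(),np.round(i["R"],4).tolist(),np.round(i["t"],4).tolist())
    for q in ["lifter_grip","stand","warmer","lid","rest","varnish","chisel","rosette"]:
        print(q,[(np.round(d["bbox"]).astype(int).tolist(),round(float(d["p"]),2)) for d in ctrl.boxes_of(c,q)])
i=ctrl.camera_info("wrist");print(np.round(i["camera_matrix"],1).tolist(),np.round(i["T_tool_cam"],4).tolist())
E
```

```text
pics
{'time': 0.0, 'joint_positions': [1.105, 0.116, 1.442, -0.0, 1.584, -0.038], 'qvel': [-0.001, 0.001, 0.0, 0.0, 0.0, 0.001], 'joint_efforts': [-0.001, -72.129, -62.26, 0.078, 0.024, -0.0], 'tool_pos': [0.28, 0.614, 0.235], 'tcp_rot': [-0.667, -3.07, 0.002], 'wrist_force': [1.057, -0.123, 0.055], 'torque': [0.038, -0.012, -0.014], 'finger_force': 0.0, 'grip_width': 0.093}
scene [[500.0, 0.0, 320.2], [0.0, 500.0, 204.5], [0.0, 0.0, 1.0]] [[0.4247, 0.9051, -0.0218], [0.5301, -0.2681, -0.8044], [-0.7339, 0.3301, -0.5937]] [-0.2412, -0.1658, 1.7181]
lifter_grip [([295, 199, 320, 235], 0.86), ([178, 220, 198, 254], 0.78), ([260, 196, 299, 215], 0.55)]
stand [([285, 219, 328, 263], 0.75)]
warmer [([447, 197, 542, 292], 0.97), ([348, 197, 405, 230], 0.9), ([325, 152, 363, 192], 0.68)]
lid [([353, 174, 402, 207], 0.89)]
rest [([195, 242, 261, 304], 0.96)]
varnish [([406, 245, 434, 296], 0.73)]
chisel [([310, 281, 380, 324], 0.96)]
rosette [([296, 196, 320, 236], 0.72), ([259, 314, 300, 346], 0.6), ([352, 174, 400, 205], 0.38)]
top [[410.1, 0.0, 320.5], [0.0, 410.1, 198.8], [0.0, 0.0, 1.0]] [[-0.0911, -0.9958, -0.004], [-0.9753, 0.0901, -0.2019], [0.2014, -0.0145, -0.9794]] [0.0876, 0.5151, 1.1664]
lifter_grip [([430, 220, 446, 275], 0.82), ([316, 251, 367, 265], 0.66), ([333, 180, 350, 203], 0.61), ([235, 194, 288, 246], 0.56)]
stand [([327, 174, 356, 210], 0.67)]
warmer [([258, 224, 289, 249], 0.69), ([243, 270, 290, 314], 0.66)]
lid [([236, 195, 286, 244], 0.81)]
rest [([389, 148, 438, 199], 0.88)]
varnish [([265, 107, 283, 139], 0.84)]
chisel [([304, 122, 365, 145], 0.69)]
rosette [([368, 115, 397, 137], 0.97), ([237, 194, 286, 243], 0.61)]
[[332.7, 0.0, 316.0], [0.0, 332.7, 201.5], [0.0, 0.0, 1.0]] [[-0.001, -0.9562, -0.2926, 0.0836], [1.0, -0.0011, 0.0001, 0.0003], [-0.0004, -0.2926, 0.9562, -0.1492], [0.0, 0.0, 0.0, 1.0]]
```

View pics/scene0.png

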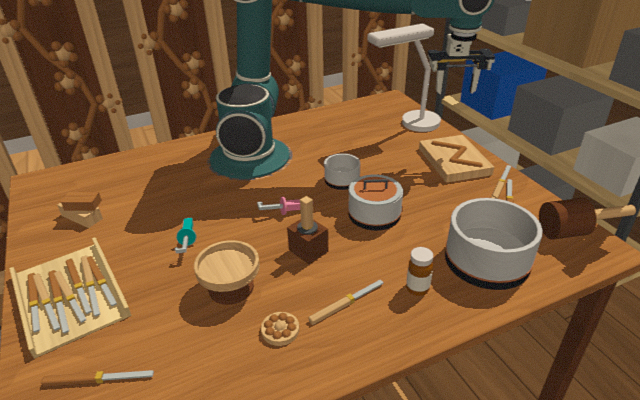

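View pics/top0.png

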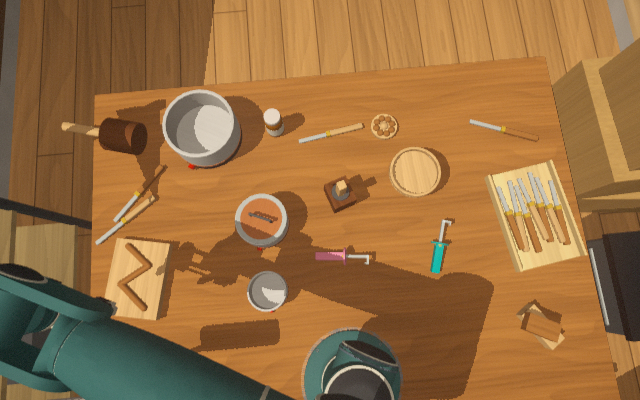

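The scene picture shows the upright pale-wood lifter at (307,213). Its look-alikes are pink (290,206) and turquoise (187,235). There are three warmers: small (342,170), large (493,240), and the middle one wearing the lid (376,203). The rest is at (227,265). In the top view the lifter is at (341,187), the lid at (262,220) and the rest at (415,172). I choose the pale upright lifter and will check it close up.

```bash
cat > h.py <<'E'
from workcell import ctrl
import cv2,numpy as np
from scipy.spatial.transform import Rotation as Rn
def cam(c,s=None):
    i=ctrl.camera_info(c);K=np.array(i["camera_matrix"])
    if c!="wrist": return K,np.array(i["R"]),np.array(i["t"])
    s=s or ctrl.get_state();T=np.eye(4);T[:3,:3]=Rn.from_rotvec(s["tcp_rot"]).as_matrix();T[:3,3]=s["tool_pos"]
    W=np.linalg.inv(T@np.array(i["T_tool_cam"]));return K,W[:3,:3],W[:3,3]
def onz(C,uv,z):
    K,R,t=C;d=R.T@np.linalg.inv(K)@[uv[0],uv[1],1];o=-R.T@t
    return o+d*(z-o[2])/d[2]
def proj(C,X):
    K,R,t=C;p=K@(R@np.array(X,float)+t);return p[:2]/p[2]
def tri(C1,u1,C2,u2):
    A=[]
    for (K,R,t),u in((C1,u1),(C2,u2)):
        P=K@np.c_[R,t];A+=[u[0]*P[2]-P[0],u[1]*P[2]-P[1]]
    v=np.linalg.svd(np.array(A))[2][-1];return v[:3]/v[3]
E
python3 - <<'E'
from h import *
S,T=cam("scene"),cam("top")
print("lid",onz(T,(261,219.5),.09).round(3),onz(S,(376,190),.095).round(3))
print("handle top",tri(S,(307,199.5),T,(341,183)).round(3), onz(T,(341.5,184.5),.168).round(3))
for z in(.05,.07,.095): print("rest",z,onz(T,(415,171.5),z).round(3),onz(S,(227,263),z).round(3))
a=cv2.imread("pics/top0.png");b=cv2.imread("pics/scene0.png")
m=np.hstack([cv2.resize(a[165:225,310:390],(400,300),interpolation=2),cv2.resize(b[190:265,270:370],(400,300),interpolation=2)])
n=np.hstack([cv2.resize(a[190:250,225:305],(400,300),interpolation=2),cv2.resize(a[140:200,375:455],(400,300),interpolation=2)])
cv2.imwrite("pics/m1.png",np.vstack([m,n]))
E
```

```text
lid [0.469 0.215 0.09 ] [0.488 0.209 0.095]
handle top [ 0.536 -0.017  0.168] [ 0.531 -0.018  0.168]
rest 0.05 [ 0.579 -0.252  0.05 ] [ 0.538 -0.235  0.05 ]
rest 0.07 [ 0.574 -0.247  0.07 ] [ 0.56  -0.239  0.07 ]
rest 0.095 [ 0.568 -0.24   0.095] [ 0.588 -0.244  0.095]
```

View pics/m1.png

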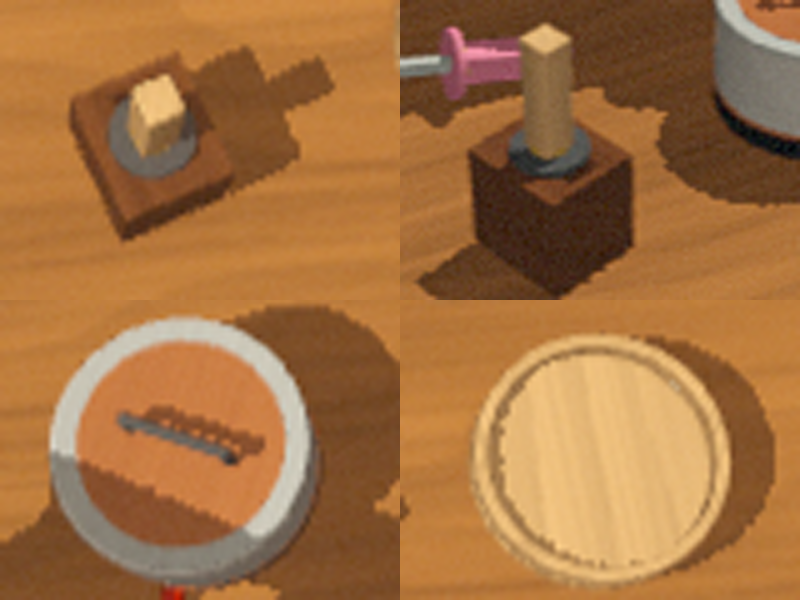

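The close crop shows a pale-wood square handle with a dark shield standing in the dark block, so it is the real lifter. The middle warmer wears the copper lid with its bar, and the pale ring is the rest.

```bash
cat >> h.py <<'E'
def go(x,y,z,yaw=None):
    "remaining: turn about tool z (units .12), shift in current tool axes (units of .05) ; yaw = heading of tool x"
    s=ctrl.get_state();R=Rn.from_rotvec(s["tcp_rot"]).as_matrix();p=np.array(s["tool_pos"])
    d=np.array([x,y,z])-p
    cur=np.arctan2(R[1,0],R[0,0])
    o="shift units (cur axes) %s"%np.round(R.T@d/.05,2)
    if yaw is not None:
        dy=(yaw-cur+np.pi)%(2*np.pi)-np.pi
        c,q=np.cos(yaw),np.sin(yaw);Rt=np.array([[c,q,0],[q,-c,0],[0,0,-1]])
        o+=" turn z units %.2f; shift units after turn %s; tilt fix %s"%(-dy/.12,np.round(Rt.T@d/.05,2),np.round(Rn.from_matrix(R.T@Rt).as_rotvec()/.12,2))
    print(o,"| pos",p.round(4),"yaw",round(cur,3),"q6",round(s["joint_positions"][5],2))
E
python3 - <<'E'
from h import *
S=cam("scene")
print("lamp base",onz(S,(421,122),0).round(3))
s=ctrl.get_state();print(Rn.from_rotvec(s["tcp_rot"]).as_matrix().round(2).tolist())
go(.50,-.02,.34); go(.43,-.017,.34,0)
E
```

```text
lamp base [ 0.058  0.662 -0.   ]
[[-0.91, 0.41, 0.0], [0.41, 0.91, 0.0], [0.0, 0.0, -1.0]]
shift units (cur axes) [-9.26 -9.71 -2.09] | pos [0.2801 0.6142 0.2357] yaw 2.714 q6 -0.04
shift units (cur axes) [ -7.97 -10.24  -2.09] turn z units 22.61; shift units after turn [ 3.   12.62 -2.09]; tilt fix [ 0.   -0.   22.61] | pos [0.2801 0.6142 0.2357] yaw 2.714 q6 -0.04
```

Call:
jog_arm:
  commands:
    - [[0, 0, 0, 0, 0, -0.8, 1], [0, 0, 0, 0, 0, -0.8, 1], [0, 0, 0, -0.65, -0.65, -0.1, 1], [0, 0, 0, -0.65, -0.65, -0.1, 1], [0, 0, 0, -0.65, -0.65, -0.1, 1], [0, 0, 0, -0.65, -0.65, -0.1, 1], [0, 0, 0, -0.65, -0.65, -0.1, 1], [0, 0, 0, -0.65, -0.65, -0.1, 1], [0, 0, 0, -0.65, -0.65, -0.1, 1], [0, 0, 0, -0.65, -0.65, -0.1, 1], [0, 0, 0, -0.65, -0.65, 0, 1], [0, 0, 0, -0.65, -0.65, 0, 1]]

```text
time: 2.1
tool_pos: [0.4411, 0.1818, 0.3561]
tcp_rot: [0.666, 3.069, 0.001]
wrist_force: [-0.1, 0.7, -0.6]
grip_width: 0.0931
finger_force: 0.0
```

Call:
jog_arm:
  commands:
    - [[0, 0, 0, -0.65, -0.65, 0, 1], [0, 0, 0, -0.65, -0.65, 0, 1], [0, 0, 0, -0.65, -0.65, 0, 1], [0, 0, 0, -0.65, -0.6, 0, 1], [0, 0, 0, -0.6, -0.35, 0, 1], [0, 0, 0, 0, 0, 0, 1], [0, 0, 0, 0, 0, 0, 1]]

```text
time: 2.8
tool_pos: [0.5264, -0.0151, 0.3554]
tcp_rot: [-0.669, -3.069, -0.0]
wrist_force: [-0.6, 0.1, 0.6]
grip_width: 0.0932
finger_force: 0.0
```

```bash
python3 - <<'E'
from h import *
im=ctrl.grab_frame("wrist");cv2.imwrite("pics/w1.png",im)
C=cam("wrist")
for q in ["lifter_grip","stand"]: print(q,[(np.round(d["bbox"]).astype(int).tolist(),round(float(d["p"]),2)) for d in ctrl.boxes_of("wrist",q)])
go(.531,-.018,.2)
print(proj(C,(.531,-.018,.168)),proj(C,(.531,-.018,.078)))
E
```

```text
lifter_grip [([57, 68, 108, 188], 0.96), ([202, 7, 326, 60], 0.83), ([296, 146, 338, 200], 0.78)]
stand [([278, 124, 360, 209], 0.89)]
shift units (cur axes) [-0.12 -0.04  3.12] | pos [ 0.526  -0.0138  0.356 ] yaw 2.715 q6 -1.22
[314.41039129 189.10500715] [314.68919891 171.41415171]
```

View pics/w1.png

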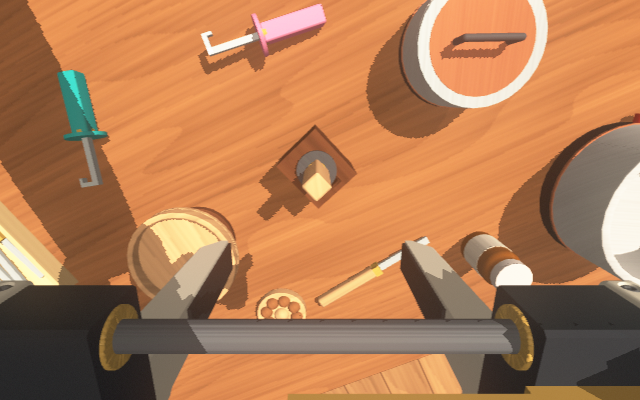

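Wrist view: the lifter's handle top is at (317,181) on the stand diamond, with corners around (317,125), (355,172), (316,203) and (278,163). The bar ends are at (456,40) and (525,37), and the rest is near (183,255). I need a close crop to tell which way the hook points.

```bash
python3 - <<'E'
from h import *
im=cv2.imread("pics/w1.png");c=cv2.resize(im[118:208,270:364],None,fx=6.2,fy=6.2,interpolation=2)
cv2.imwrite("pics/w1c.png",cv2.convertScaleAbs(c,alpha=1.6,beta=10))
C=cam("wrist")
P=[onz(C,u,.078) for u in[(317,125),(355,172),(316,203),(278,163)]];print(np.round(P,4).tolist())
for i in range(4):
    d=P[(i+1)%4]-P[i];print(np.linalg.norm(d).round(4),np.arctan2(d[1],d[0]).round(3))
print("handle",onz(C,(317,181),.168))
a,b=onz(C,(456,40),.12),onz(C,(525,37),.12);print("bar",a,b,(a+b)/2,np.linalg.norm(a-b),np.arctan2(*(a-b)[1::-1]))
E
```

```text
[[0.4784, 0.0098, 0.078], [0.5537, 0.0301, 0.078], [0.5711, -0.0339, 0.078], [0.5012, -0.0562, 0.078]]
0.078 0.264
0.0663 -1.305
0.0734 -2.833
0.0698 1.904
handle [ 0.52422779 -0.01140257  0.168     ]
bar [0.45672224 0.18048669 0.12      ] [0.48407366 0.24741401 0.12      ] [0.47039795 0.21395035 0.12      ] 0.07230051845943399 -1.9587574061712603
```

View pics/w1c.png

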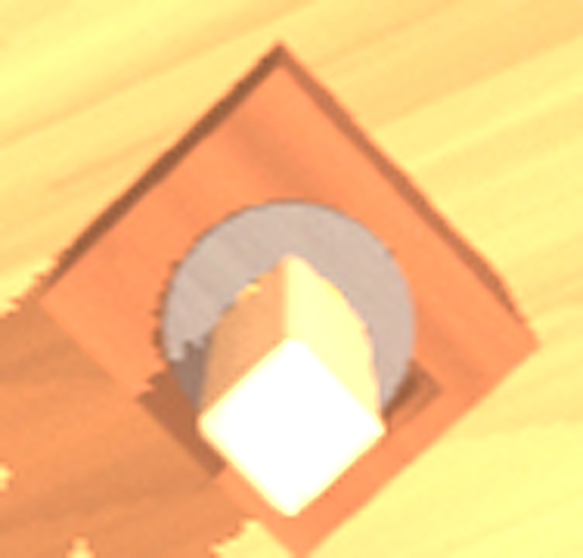

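In the crop the slot's open end shows at lower right (425,390), so the hook points along stand heading ≈ 0.29 rad (world +x-ish). Next I turn the tool to heading 1.86, so the jaws close along the hook axis, and descend for a close look.

Call:
jog_arm:
  commands:
    - [[0, 0, 0.9, 0, 0, 0, 1], [0, 0, 0.9, 0, 0, 0, 1], [0, 0, 0.9, 0, 0, 0, 1], [0, 0, 0.9, 0, 0, 0, 1], [0, 0, 0.9, 0, 0, 0, 1], [0, 0, 0.9, 0, 0, 0, 1], [0, 0, 0.9, 0, 0, 0.4, 1], [0, 0, 0.82, 0, 0, 0.6, 1], [0, 0, 0, 0, 0, 0.6, 1], [0, 0, 0, 0, 0, 0, 1]]

```text
time: 3.95
tool_pos: [0.525, -0.0137, 0.2723]
tcp_rot: [-1.875, -2.516, 0.004]
wrist_force: [0.0, 0.4, 0.7]
grip_width: 0.0934
finger_force: 0.0
```

```bash
python3 - <<'E'
from h import *
im=ctrl.grab_frame("wrist");cv2.imwrite("pics/w2.png",im)
for q in ["lifter_grip","stand"]: print(q,[(np.round(d["bbox"]).astype(int).tolist(),round(float(d["p"]),2)) for d in ctrl.boxes_of("wrist",q)])
go(.525,-.012,.128,1.86)
C=cam("wrist");print(proj(C,(.525,-.012,.168)))
E
```

```text
lifter_grip [([133, 52, 208, 188], 0.94), ([241, 288, 363, 400], 0.3)]
stand [([284, 143, 363, 215], 0.57)]
shift units (cur axes) [ 0.05 -0.02  2.99] turn z units 0.01; shift units after turn [ 0.05 -0.02  2.99]; tilt fix [0.01 0.01 0.01] | pos [ 0.5265 -0.0142  0.2776] yaw 1.861 q6 -0.37
[316.10758951 203.28481139]
```

View pics/w2.png

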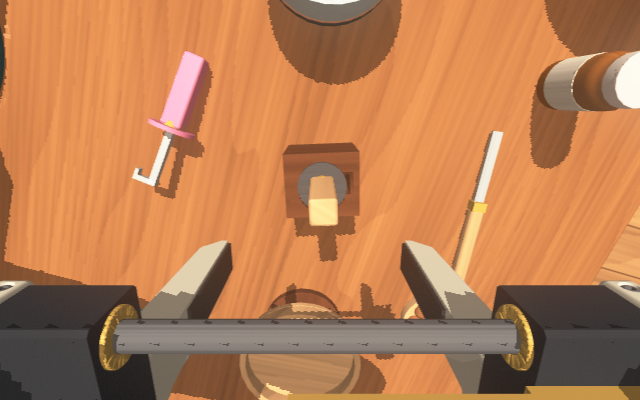

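The handle top is at (323.5,212.5), well aligned with the jaws, and the slot's open end is at (348,182) on the right, which confirms the hook points along tool +y.

```bash
python3 - <<'E'
from h import *
C=cam("wrist");h=onz(C,(323.5,212.5),.168);print(h)
P=[onz(C,u,.078) for u in[(284,154),(358,152),(360,213),(286,216)]];print(np.round(P,4).tolist(),np.mean(P,0))
for i in range(4):
    d=P[(i+1)%4]-P[i];print(np.linalg.norm(d).round(4),np.arctan2(d[1],d[0]).round(3))
go(h[0],h[1],.128,1.86)
E
```

```text
[ 0.53308472 -0.01787751  0.168     ]
[[0.4854, 0.0035, 0.078], [0.5592, 0.0276, 0.078], [0.583, -0.0359, 0.078], [0.5053, -0.0626, 0.078]] [ 0.53320293 -0.01687774  0.078     ]
0.0777 0.316
0.0678 -1.212
0.0822 -2.81
0.069 1.864
shift units (cur axes) [-0.11  0.1   2.99] turn z units 0.01; shift units after turn [-0.11  0.1   2.99]; tilt fix [0.01 0.01 0.01] | pos [ 0.5265 -0.0142  0.2776] yaw 1.861 q6 -0.37
```

Call:
jog_arm:
  commands:
    - [[0, 0, -0.2, -0.11, 0.1, 0, 1], [0, 0, 0, 0, 0, 0.6, 1], [0, 0, 0, 0, 0, 0.6, 1], [0, 0, 0, 0, 0, 0.6, 1], [0, 0, 0, 0, 0, 0.6, 1], [0, 0, 0, 0, 0, 0.4, 1], [0, 0, 0, 0, 0, 0.2, 1], [0, 0, 0, 0, 0, 0, 1], [0, 0, 0, 0, 0, 0, 1]]

```text
time: 5.0
tool_pos: [0.5335, -0.0185, 0.1274]
tcp_rot: [1.847, 2.539, 0.002]
wrist_force: [0.5, 0.9, -0.6]
grip_width: 0.0928
finger_force: 0.0
```

Call:
jog_arm:
  commands:
    - [[0, 0, 0, 0, 0, 0, 0], [0, 0, 0, 0, 0, 0, 0], [0, 0, 0, 0, 0, 0, 0], [0, 0, 0, 0, 0, 0, 0], [0, 0, 0, 0, 0, 0, 0], [0, 0, 0, 0, 0, 0, 0], [0, 0, 0, 0, 0, 0, 0], [0, 0, 0, 0, 0, 0, 0]]
  grip_force: 35

```text
time: 5.8
tool_pos: [0.5327, -0.0185, 0.1256]
tcp_rot: [-1.849, -2.54, -0.0]
wrist_force: [-0.2, 0.5, -0.7]
grip_width: 0.0335
finger_force: 0.0
```

```bash
python3 - <<'E'
from h import *
s=ctrl.get_state();print({k:np.round(s[k],4).tolist() for k in("time","tool_pos","tcp_rot","wrist_force","torque","grip_width","finger_force")})
go(.533,-.017,.126,1.88)
E
```

```text
{'time': 5.8, 'tool_pos': [0.5327, -0.0185, 0.1256], 'tcp_rot': [-1.8485, -2.5401, -0.0], 'wrist_force': [-0.2065, 0.4869, -0.7271], 'torque': [-0.0756, 0.0248, -0.0197], 'grip_width': 0.0335, 'finger_force': 0.0}
shift units (cur axes) [ 0.03  0.01 -0.01] turn z units 0.03; shift units after turn [ 0.03  0.01 -0.01]; tilt fix [-0.   -0.    0.03] | pos [ 0.5327 -0.0185  0.1256] yaw 1.883 q6 -0.4
```

Call:
jog_arm:
  commands:
    - [[0, 0, 0, 0, 0, 0, 0], [0, 0, 0, 0, 0, 0, 0], [0, 0, 0, 0, 0, 0, 0], [0, 0, 0, 0, 0, 0, 0], [0, 0, 0, 0, 0, 0, 0], [0, 0, 0, 0, 0, 0, 0]]

```text
time: 6.4
tool_pos: [0.5327, -0.0186, 0.1256]
tcp_rot: [-1.849, -2.54, 0.0]
wrist_force: [0.0, 0.8, -1.3]
grip_width: 0.024
finger_force: 35.0
```

```bash
python3 - <<'E'
from h import *
s=ctrl.get_state();print({k:np.round(s[k],4).tolist() for k in("time","tool_pos","tcp_rot","wrist_force","torque","grip_width","finger_force")})
go(.533,-.017,.126,1.88)
E
```

```text
{'time': 6.4, 'tool_pos': [0.5327, -0.0186, 0.1256], 'tcp_rot': [-1.8486, -2.5401, 0.0001], 'wrist_force': [0.0066, 0.8415, -1.2649], 'torque': [-0.1198, 0.1084, -0.0062], 'grip_width': 0.024, 'finger_force': 34.9849}
shift units (cur axes) [ 0.03  0.02 -0.01] turn z units 0.03; shift units after turn [ 0.03  0.02 -0.01]; tilt fix [-0.   -0.    0.03] | pos [ 0.5327 -0.0186  0.1256] yaw 1.883 q6 -0.4
```

Call:
jog_arm:
  commands:
    - [[0, 0, 0, 0, 0, -0.1, 0], [0, 0, 0, 0, 0, -0.3, 0], [0, 0, 0, 0, 0, -0.5, 0], [0, 0, 0, 0, 0, -0.6, 0], [0, 0, 0, 0, 0, -0.6, 0], [0, 0, 0, 0, 0, -0.6, 0], [0, 0, 0, 0, 0, -0.5, 0], [0, 0, 0, 0, 0, -0.3, 0], [0, 0, 0, 0, 0, 0, 0]]

```text
time: 7.3
tool_pos: [0.5331, -0.0186, 0.3032]
tcp_rot: [1.847, 2.538, 0.003]
wrist_force: [1.0, 0.6, -2.2]
grip_width: 0.0238
finger_force: 35.0
```

Call:
jog_arm:
  commands:
    - [[0, 0, 0.5, 0, 0, 0, 0], [0, 0, 0.7, 0, 0, 0, 0], [0, 0, 0.8, 0, 0, 0, 0], [0, 0, 0.8, 0, 0, 0, 0], [0, 0, 0.8, 0, 0, 0, 0], [0, 0, 0.8, 0, 0, 0, 0], [0, 0, 0.8, 0, 0, 0, 0], [0, 0, 0.65, 0, 0, 0, 0], [0, 0, 0, 0, 0, 0, 0]]

```text
time: 8.2
tool_pos: [0.5324, -0.0185, 0.2993]
tcp_rot: [-2.61, -1.747, 0.002]
wrist_force: [0.6, -0.2, -1.4]
grip_width: 0.0236
finger_force: 35.0
```

```bash
python3 - <<'E'
from h import *
s=ctrl.get_state();print({k:np.round(s[k],4).tolist() for k in("time","wrist_force","torque","grip_width","finger_force")})
go(.424,.233,.28,1.18)
E
```

```text
{'time': 8.2, 'wrist_force': [0.5866, -0.2445, -1.3581], 'torque': [-0.0509, 0.1002, -0.0367], 'grip_width': 0.0236, 'finger_force': 34.9857}
shift units (cur axes) [ 3.83 -3.92  0.39] turn z units 0.00; shift units after turn [ 3.83 -3.92  0.39]; tilt fix [-0.01  0.    0.  ] | pos [ 0.5324 -0.0185  0.2993] yaw 1.18 q6 0.31
```

Call:
jog_arm:
  commands:
    - [[0, 0, 0, 0.2, -0.2, 0, 0], [0, 0, 0, 0.4, -0.4, 0, 0], [0, 0, 0, 0.45, -0.45, 0, 0], [0, 0, 0, 0.5, -0.5, 0, 0], [0, 0, 0, 0.5, -0.5, 0, 0], [0, 0, 0, 0.5, -0.5, 0, 0], [0, 0, 0, 0.5, -0.5, 0, 0], [0, 0, 0, 0.4, -0.45, 0.2, 0], [0, 0, 0, 0.25, -0.3, 0.2, 0], [0, 0, 0, 0.13, -0.12, 0, 0], [0, 0, 0, 0, 0, 0, 0], [0, 0, 0, 0, 0, 0, 0]]

```text
time: 9.4
tool_pos: [0.4243, 0.2327, 0.2811]
tcp_rot: [2.608, 1.75, 0.001]
wrist_force: [-0.1, -0.6, -1.4]
grip_width: 0.0239
finger_force: 35.0
```

```bash
python3 - <<'E'
from h import *
im=ctrl.grab_frame("wrist");cv2.imwrite("pics/w3.png",im)
C=cam("wrist")
for q in ["lid_bar","lid","lifter_hook"]: print(q,[(np.round(d["bbox"]).astype(int).tolist(),round(float(d["p"]),2)) for d in ctrl.boxes_of("wrist",q)])
go(.424,.233,.28,1.18);print(proj(C,(.47,.214,.12)))
E
```

```text
lid_bar [([292, 110, 436, 245], 0.79)]
lid [([298, 107, 432, 245], 0.81)]
lifter_hook [([277, 193, 361, 319], 0.76), ([330, 353, 347, 387], 0.66)]
shift units (cur axes) [ 0.01 -0.01  0.02] turn z units 0.00; shift units after turn [ 0.01 -0.01  0.02]; tilt fix [ 0. -0.  0.] | pos [0.4245 0.2324 0.2809] yaw 1.18 q6 0.84
[368.82383653 188.80749985]
```

View pics/w3.png

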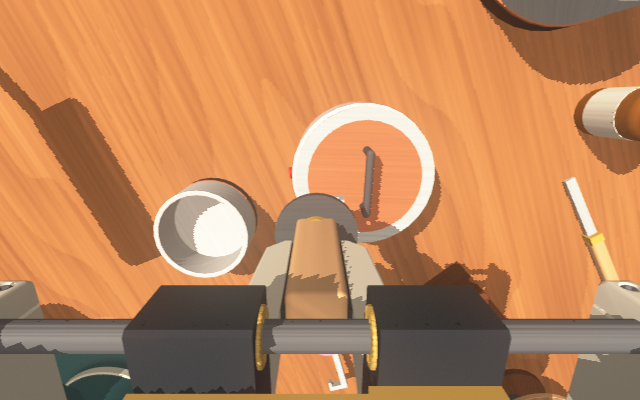

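The bar runs from (369,151) to (366,214), almost along the tool x direction. The lid's copper disc is centred near (366,174), and the lifter shield is in front at (317,220).

```bash
python3 - <<'E'
from h import *
C=cam("wrist");s=ctrl.get_state();p=np.array(s["tool_pos"]);R=Rn.from_rotvec(s["tcp_rot"]).as_matrix()
a,b=onz(C,(369.5,150),.118),onz(C,(366,214.5),.118);m=(a+b)/2
print(a,b,m,np.linalg.norm(a-b),np.arctan2(*(a-b)[1::-1]))
print("bar mid in tool (mm)",(R.T@(m-p)*1e3).round(1))
im=cv2.imread("pics/w3.png");hsv=cv2.cvtColor(im,cv2.COLOR_BGR2HSV)
w=((hsv[...,1]<60)&(hsv[...,2]>200)).astype(np.uint8);w[:, :280]=0;w[:,450:]=0;w[:95]=0;w[255:]=0
k,l,st,c=cv2.connectedComponentsWithStats(w);j=1+st[1:,4].argmax();pts=np.argwhere(l==j)[:,::-1].astype(np.float32)
hull=cv2.convexHull(pts)[:,0];print(st[j])
from scipy.optimize import least_squares
hp=np.array([onz(C,u,.087)[:2] for u in hull if u[1]<200])
f=least_squares(lambda q:np.hypot(*(hp-q[:2]).T)-q[2],[.47,.21,.073],loss="soft_l1",f_scale=.001);print("circle",f.x.round(4),f.cost)
E
```

```text
[0.48336127 0.24846533 0.118     ] [0.45853392 0.18951748 0.118     ] [0.4709476  0.21899141 0.118     ] 0.0639628481446409 1.1721700594492135
bar mid in tool (mm) [  5.2  48.  162.9]
[ 292  103  143  128 4308]
circle [0.4699 0.2195 0.0749] 1.232479814249229e-05
```

Call:
jog_arm:
  commands:
    - [[0, 0, 0, 0.1, 0, 0.2, 0], [0, 0, 0, 0, 0, 0.4, 0], [0, 0, 0, 0, 0, 0.4, 0], [0, 0, 0, 0, 0, 0.2, 0], [0, 0, 0, 0, 0, 0.1, 0], [0, 0, 0, 0, 0, 0.06, 0], [0, 0, 0, 0, 0, 0.04, 0], [0, 0, 0, 0, 0, 0, 0], [0, 0, 0, 0, 0, 0, 0]]

```text
time: 10.5
tool_pos: [0.4261, 0.2377, 0.2112]
tcp_rot: [2.609, 1.75, 0.001]
wrist_force: [0.0, 0.6, -1.7]
grip_width: 0.0236
finger_force: 35.0
```

```bash
python3 - <<'E'
from h import *
s=ctrl.get_state();print({k:np.round(s[k],4).tolist() for k in("time","tool_pos","wrist_force","torque")})
R=Rn.from_rotvec(s["tcp_rot"]).as_matrix();p=np.array(s["tool_pos"]);print((R.T@(np.array([.4707,.219,.116])-p)*1e3).round(1))
# side look: hook profile in scene cam
im=ctrl.grab_frame("scene");c=im[130:215,330:420];cv2.imwrite("pics/s2.png",cv2.resize(c,None,fx=6,fy=6,interpolation=2))
C=cam("scene")
for n,q in (("grip",(0,0,0)),("hook",(0,.011,.1095)),("tip",(0,.022,.1025)),("shield",(0,0,.0475))): print(n,((proj(C,p+R@np.array(q))-[330,130])*6).round())
print("bar",((proj(C,(.4707,.219,.116))-[330,130])*6).round())
E
```

```text
{'time': 10.5, 'tool_pos': [0.4261, 0.2377, 0.2112], 'wrist_force': [0.0485, 0.5507, -1.6674], 'torque': [-0.098, 0.1354, 0.0075]}
[-0.5 48.3 95.2]
grip [273.  64.]
hook [266. 280.]
tip [270. 280.]
shield [268. 154.]
bar [277. 298.]
```

View pics/s2.png

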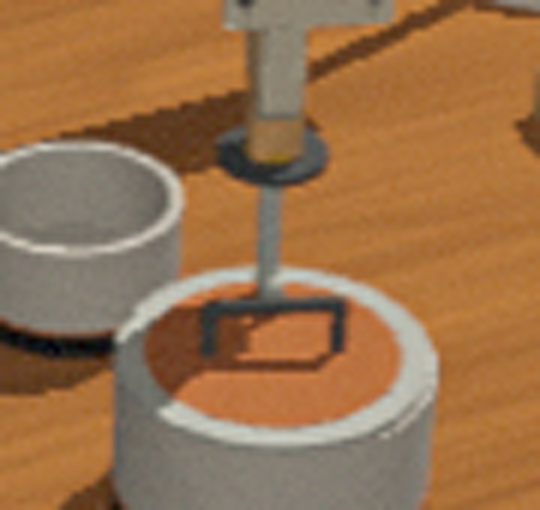

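The scene view shows the shank standing behind the loop, level with mid-bar (shank x≈267, bar centre ≈275 in the crop), as predicted. Now I slide under the bar.

Call:
jog_arm:
  commands:
    - [[0, 0, 0, 0, 0.1, 0.01, 0], [0, 0, 0, 0, 0.15, 0.01, 0], [0, 0, 0, 0, 0.15, 0, 0], [0, 0, 0, 0, 0.15, 0, 0], [0, 0, 0, 0, 0.1, 0, 0], [0, 0, 0, 0, 0.07, 0, 0], [0, 0, 0, 0, 0.03, 0, 0], [0, 0, 0, 0, 0, 0, 0]]

```text
time: 11.35
tool_pos: [0.4608, 0.2234, 0.2096]
tcp_rot: [-2.609, -1.749, 0.0]
wrist_force: [-0.4, 0.7, -0.8]
grip_width: 0.024
finger_force: 35.0
```

Call:
jog_arm:
  commands:
    - [[0, 0, 0, 0, 0, -0.1, 0], [0, 0, 0, 0, 0, -0.05, 0], [0, 0, 0, 0, 0, -0.04, 0], [0, 0, 0, 0, 0, -0.04, 0], [0, 0, 0, 0, 0, -0.04, 0], [0, 0, 0, 0, 0, 0, 0]]

```text
time: 11.95
tool_pos: [0.4606, 0.2234, 0.2231]
tcp_rot: [-2.609, -1.75, 0.0]
wrist_force: [-0.1, -0.5, -5.0]
grip_width: 0.024
finger_force: 35.0
```

Call:
jog_arm:
  commands:
    - [[0, 0, 0, 0, 0, -0.04, 0], [0, 0, 0, 0, 0, -0.04, 0], [0, 0, 0, 0, 0, -0.08, 0], [0, 0, 0, 0, 0, -0.12, 0], [0, 0, 0, 0, 0, -0.15, 0], [0, 0, 0, 0, 0, -0.2, 0], [0, 0, 0, 0, 0, -0.2, 0], [0, 0, 0, 0, 0, -0.15, 0], [0, 0, 0, 0, 0, -0.1, 0], [0, 0, 0, 0, 0, -0.05, 0], [0, 0, 0, 0, 0, 0, 0], [0, 0, 0, 0, 0, 0, 0]]

```text
time: 13.15
tool_pos: [0.4606, 0.2234, 0.2793]
tcp_rot: [-2.609, -1.75, 0.001]
wrist_force: [0.3, 0.1, -4.0]
grip_width: 0.0237
finger_force: 35.0
```

```bash
python3 - <<'E'
from h import *
im=ctrl.grab_frame("scene");im2=ctrl.grab_frame("wrist")
cv2.imwrite("pics/s3.png",np.hstack([cv2.resize(im[110:230,320:440],(400,400),interpolation=2),cv2.resize(im2[60:300,190:430],(400,400))]))
s=ctrl.get_state();print({k:np.round(s[k],4).tolist() for k in("time","tool_pos","wrist_force","torque","grip_width")})
# rest by both static cameras + earlier wrist pose
S,T=cam("scene"),cam("top");ims=ctrl.grab_frame("top")
for c in("scene","top"):
    for q in("rest","stand"):print(c,q,[(np.round(d["bbox"],1).tolist(),round(float(d["p"]),2)) for d in ctrl.boxes_of(c,q)])
E
```

```text
{'time': 13.25, 'tool_pos': [0.4606, 0.2234, 0.2792], 'wrist_force': [-0.1349, 1.0167, -4.8187], 'torque': [-0.0701, 0.1076, 0.0236], 'grip_width': 0.0241}
scene rest [([193.6, 242.7, 259.0, 304.3], 0.86)]
scene stand [([286.5, 214.8, 325.5, 262.6], 0.79), ([349.8, 157.3, 402.1, 188.0], 0.63)]
top rest [([391.2, 144.6, 438.9, 196.8], 0.55)]
top stand [([326.3, 175.3, 356.7, 211.9], 0.68)]
```

View pics/s3.png

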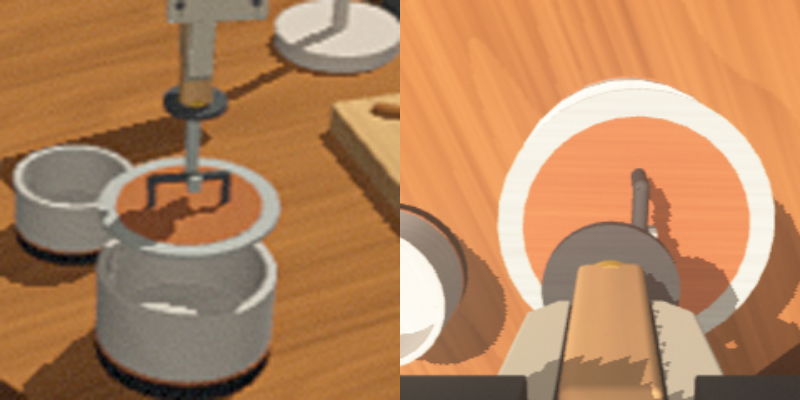

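The lid hangs level and clear of the warmer, with the loop in the hook's throat. Next I fit the rest's position.

```bash
python3 - <<'E'
from h import *
from scipy.optimize import least_squares
th=np.linspace(0,2*np.pi,180)
B={}
for c in("scene","top"):
    ctrl.grab_frame(c);m=ctrl.masks_of(c,"rest")[0]["pixels"];ys,xs=np.nonzero(m);B[c]=(xs.min(),ys.min(),xs.max()+1,ys.max()+1);print(c,B[c])
    cv2.imwrite(f"/tmp/{c}m.png",m*255)
C={c:cam(c) for c in B}
def ext(c,q):
    p=np.array([proj(C[c],(q[0]+.075*np.cos(t),q[1]+.075*np.sin(t),q[2])) for t in th]);return *p.min(0),*p.max(0)
def r(q):
    a,b=ext("scene",q),ext("top",q);A,D=B["scene"],B["top"]
    return [a[0]-A[0],a[1]-A[1],a[2]-A[2],b[0]-D[0],b[1]-D[1],b[2]-D[2],b[3]-D[3]]
f=least_squares(r,[.57,-.245,.08],loss="soft_l1");print(f.x.round(4),np.round(r(f.x),1))
W=[]
im=cv2.imread("pics/top0.png");im2=cv2.imread("pics/scene0.png")
for i,c,o in((im,"top",(375,140)),(im2,"scene",(187,230))):
    big=cv2.resize(i[o[1]:o[1]+80,o[0]:o[0]+80],(400,400),interpolation=cv2.INTER_CUBIC)
    for z,col in((f.x[2],(0,0,255)),):
        for t in th:
            p=(proj(C[c],(f.x[0]+.075*np.cos(t),f.x[1]+.075*np.sin(t),z))+.5-o)*5;cv2.circle(big,tuple(int(v) for v in p),1,col,-1)
    W.append(big)
cv2.imwrite("pics/rest.png",np.hstack(W))
E
```

```text
scene (np.int64(350), np.int64(157), np.int64(404), np.int64(188))
top (np.int64(389), np.int64(145), np.int64(441), np.int64(199))
[0.5702 0.1369 0.2178] [-1.130e+01  5.000e-01 -3.300e+00 -1.364e+02 -1.600e+00 -1.307e+02
  1.000e-01][ WARN:0@3.860] global loadsave.cpp:1063 imwrite_ Unsupported depth image for selected encoder is fallbacked to CV_8U.
```

View pics/rest.png

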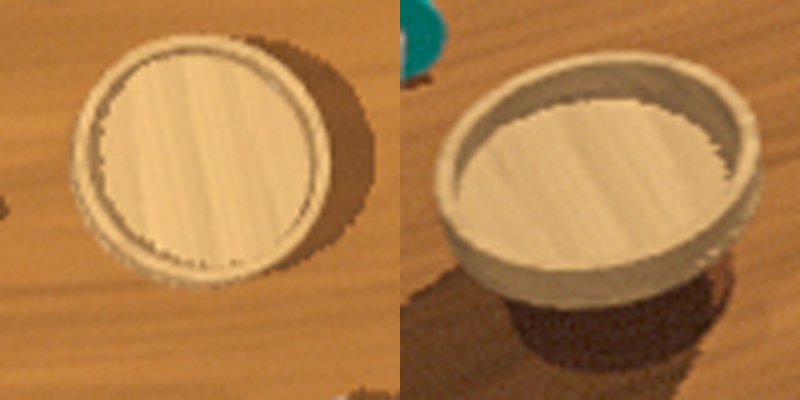

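The crops show the ring clearly. In the top image its upper edge spans columns 389.6–441 and rows 146.6–194.4. In the scene image it spans columns 194.4–259, rows 240.4–284. The mask fit failed because the network took the hanging lid for the rest, so I refit from these extents.

```bash
python3 - <<'E'
from h import *
from scipy.optimize import least_squares
th=np.linspace(0,2*np.pi,180)
B={"scene":(194.4,240.4,259,284),"top":(389.6,146.6,441,194.4)}
C={c:cam(c) for c in B}
def ext(c,q):
    p=np.array([proj(C[c],(q[0]+.075*np.cos(t),q[1]+.075*np.sin(t),q[2])) for t in th]);return *p.min(0),*p.max(0)
r=lambda q:np.r_[np.subtract(ext("scene",q),B["scene"]),np.subtract(ext("top",q),B["top"])]
f=least_squares(r,[.57,-.245,.08],loss="soft_l1");print(f.x.round(4),r(f.x).round(1))
# handle check of the fit method on the old warmer position: known (.4705,.219)
print("warmer top ext pred",np.round(ext("top",(.4705,.219,.087)),1),"scene",np.round(ext("scene",(.4705,.219,.087)),1))
E
```

```text
[ 0.5735 -0.2416  0.0885] [-0.6 -0.3 -0.2  0.3 -0.5 -1.  -0.5  0.8]
warmer top ext pred [233.5 193.6 286.  245.5] scene [348.8 173.7 402.9 204.3]
```

Call:
jog_arm:
  commands:
    - [[0, 0, 0, -0.09, 0.05, -0.1, 0], [0, 0, 0, -0.18, 0.1, -0.1, 0], [0, 0, 0, -0.27, 0.15, 0, 0], [0, 0, 0, -0.36, 0.2, 0, 0], [0, 0, 0, -0.44, 0.25, 0, 0], [0, 0, 0, -0.44, 0.25, 0, 0], [0, 0, 0, -0.44, 0.25, 0, 0], [0, 0, 0, -0.44, 0.25, 0, 0], [0, 0, 0, -0.44, 0.25, 0, 0], [0, 0, 0, -0.44, 0.25, 0, 0], [0, 0, 0, -0.44, 0.25, 0, 0], [0, 0, 0, -0.44, 0.25, 0, 0]]

```text
time: 14.9
tool_pos: [0.492, -0.0307, 0.2898]
tcp_rot: [2.61, 1.749, 0.0]
wrist_force: [1.4, 0.4, -5.3]
grip_width: 0.0238
finger_force: 35.0
```

Call:
jog_arm:
  commands:
    - [[0, 0, 0, -0.44, 0.25, 0, 0], [0, 0, 0, -0.44, 0.25, 0, 0], [0, 0, 0, -0.44, 0.25, 0, 0], [0, 0, 0, -0.44, 0.25, 0, 0], [0, 0, 0, -0.44, 0.25, 0, 0], [0, 0, 0, -0.44, 0.25, 0, 0], [0, 0, 0, -0.44, 0.25, 0, 0], [0, 0, 0, -0.44, 0.25, 0, 0], [0, 0, 0, -0.44, 0.25, 0, 0], [0, 0, 0, -0.44, 0.25, 0, 0], [0, 0, 0, -0.44, 0.25, 0, 0], [0, 0, 0, -0.36, 0.2, 0, 0]]

```text
time: 16.1
tool_pos: [0.5293, -0.3274, 0.2897]
tcp_rot: [2.61, 1.748, -0.0]
wrist_force: [0.3, 0.4, -4.5]
grip_width: 0.0239
finger_force: 35.0
```

Call:
jog_arm:
  commands:
    - [[0, 0, 0, -0.27, 0.15, 0, 0], [0, 0, 0, -0.18, 0.1, 0, 0], [0, 0, 0, -0.09, 0.05, 0, 0], [0, 0, 0, 0, 0, 0, 0], [0, 0, 0, 0, 0, 0, 0], [0, 0, 0, 0, 0, 0, 0], [0, 0, 0, 0, 0, 0, 0]]

```text
time: 16.8
tool_pos: [0.5339, -0.3551, 0.2899]
tcp_rot: [2.609, 1.75, 0.0]
wrist_force: [-0.1, -0.5, -5.0]
grip_width: 0.024
finger_force: 35.0
```

```bash
cat > rest.py <<'E'
from h import *
from scipy.optimize import least_squares
im=ctrl.grab_frame("wrist");cv2.imwrite("/tmp/w5.png",im)
C=cam("wrist");L=ctrl.masks_of("wrist","rest")
print([(np.round(d["bbox"]).astype(int).tolist(),round(float(d["p"]),2)) for d in L],[(np.round(d["bbox"]).astype(int).tolist(),round(float(d["p"]),2)) for d in ctrl.boxes_of("wrist","lid")])
e=proj(C,(.5735,-.2416,.0885));print("exp",e.round(1))
d=min(L,key=lambda d:np.hypot((d["bbox"][0]+d["bbox"][2])/2-e[0],(d["bbox"][1]+d["bbox"][3])/2-e[1]))
np.save("/tmp/m5.npy",d["pixels"])
h=cv2.convexHull(np.argwhere(d["pixels"])[:,::-1].astype(np.int32))[:,0]
b=d["bbox"];print("hull",h.tolist())
h=[u for u in h if u[1]<b[3]-8]
for z in(.08,.0885,.095):
    P=np.array([onz(C,u,z)[:2] for u in h])
    f=least_squares(lambda q:np.hypot(*(P-q[:2]).T)-q[2],[.57,-.24,.075],loss="soft_l1",f_scale=.001)
    print(z,f.x.round(4),"rms",np.sqrt(np.mean(f.fun**2)).round(4))
s=ctrl.get_state();print(s["time"],np.round(s["tool_pos"],4),np.round(s["wrist_force"],1))
E
python3 rest.py
```

```text
[([234, 0, 386, 130], 0.86)] [([249, 116, 414, 260], 0.93), ([279, 196, 358, 317], 0.53)]
exp [311.2  59. ]
hull [[384, 60], [382, 74], [381, 78], [377, 89], [373, 97], [369, 104], [367, 107], [358, 116], [280, 130], [278, 130], [274, 128], [266, 123], [263, 121], [249, 107], [242, 96], [239, 90], [235, 80], [234, 76], [231, 61], [231, 50], [232, 37], [236, 21], [237, 19], [244, 6], [248, 0], [365, 0], [368, 3], [370, 6], [377, 18], [380, 24], [383, 38], [384, 52]]
0.08 [ 0.5703 -0.2393  0.0764] rms 0.0003
0.0885 [ 0.5702 -0.2402  0.0746] rms 0.0003
0.095 [ 0.5701 -0.2409  0.0732] rms 0.0003
16.95 [ 0.5338 -0.3554  0.2898] [ 0.2  0.2 -5. ]
```

```bash
python3 - <<'E'
from h import *
from scipy.optimize import least_squares
ctrl.grab_frame("wrist");C=cam("wrist");s=ctrl.get_state();R=Rn.from_rotvec(s["tcp_rot"]).as_matrix();p=np.array(s["tool_pos"])
d=ctrl.masks_of("wrist","lid")[0];h=cv2.convexHull(np.argwhere(d["pixels"])[:,::-1].astype(np.int32))[:,0]
print(d["bbox"],len(h))
h=[u for u in h if u[1]<205]
for z in(.152,.158):
    P=np.array([onz(C,u,z)[:2] for u in h])
    f=least_squares(lambda q:np.hypot(*(P-q[:2]).T)-q[2],[.54,-.36,.073],loss="soft_l1",f_scale=.001)
    q=np.array([*f.x[:2],p[2]]);print(z,f.x.round(4),np.sqrt(np.mean(f.fun**2)).round(4),"lid in tool mm",(R.T@(q-p)*1e3).round(1))
    l=R@np.array([0,.011,0]);print(l.round(4))
    t=np.array([.5704,-.2403])-(q-p)[:2];go(t[0],t[1],.25,1.18)
t=np.array([.5704,-.2403])-l[:2];go(t[0],t[1],.25,1.18)
E
```

```text
[253.5, 115.3, 413.6, 261.1] 43
0.152 [ 0.5443 -0.3623  0.0741] 0.0003 lid in tool mm [-2.3 12.2  0. ]
[ 0.0102 -0.0042  0.    ]
shift units (cur axes) [ 2.46 -0.44  0.79] turn z units 0.01; shift units after turn [ 2.46 -0.45  0.79]; tilt fix [0.   0.   0.01] | pos [ 0.5338 -0.3555  0.2897] yaw 1.182 q6 -0.24
0.158 [ 0.5447 -0.3605  0.0725] 0.0003 lid in tool mm [-0.5 11.9  0. ]
[ 0.0102 -0.0042  0.    ]
shift units (cur axes) [ 2.42 -0.44  0.79] turn z units 0.01; shift units after turn [ 2.42 -0.44  0.79]; tilt fix [0.   0.   0.01] | pos [ 0.5338 -0.3555  0.2897] yaw 1.182 q6 -0.24
shift units (cur axes) [ 2.41 -0.42  0.79] turn z units 0.01; shift units after turn [ 2.41 -0.42  0.79]; tilt fix [0.   0.   0.01] | pos [ 0.5338 -0.3555  0.2897] yaw 1.182 q6 -0.24
```

Call:
jog_arm:
  commands:
    - [[0, 0, 0, 0.09, -0.02, 0, 0], [0, 0, 0, 0.18, -0.03, 0, 0], [0, 0, 0, 0.27, -0.05, 0, 0], [0, 0, 0, 0.34, -0.06, 0, 0], [0, 0, 0, 0.34, -0.06, 0, 0], [0, 0, 0, 0.34, -0.06, 0, 0], [0, 0, 0, 0.32, -0.06, 0, 0], [0, 0, 0, 0.27, -0.05, 0, 0], [0, 0, 0, 0.18, -0.03, 0, 0], [0, 0, 0, 0.09, -0.02, 0, 0], [0, 0, 0, 0, 0, 0, 0], [0, 0, 0, 0, 0, 0, 0]]

```text
time: 18.25
tool_pos: [0.5593, -0.2357, 0.2896]
tcp_rot: [2.609, 1.749, -0.0]
wrist_force: [-0.3, 0.3, -4.8]
grip_width: 0.0238
finger_force: 35.0
```

Call:
jog_arm:
  commands:
    - [[0, 0, 0, 0, 0, 0.1, 0], [0, 0, 0, 0, 0, 0.2, 0], [0, 0, 0, 0, 0, 0.2, 0], [0, 0, 0, 0, 0, 0.2, 0], [0, 0, 0, 0, 0, 0.15, 0], [0, 0, 0, 0, 0, 0.1, 0], [0, 0, 0, 0, 0, 0.05, 0], [0, 0, 0, 0, 0, 0, 0], [0, 0, 0, 0, 0, 0, 0]]

```text
time: 19.15
tool_pos: [0.5595, -0.2354, 0.2401]
tcp_rot: [2.609, 1.749, 0.0]
wrist_force: [0.8, -0.8, -4.2]
grip_width: 0.0237
finger_force: 35.0
```

```bash
python3 - <<'E'
from h import *
go(.5602,-.236,.2235,1.18);print(np.round(ctrl.get_state()["wrist_force"],2),ctrl.get_state()["time"])
E
```

```text
shift units (cur axes) [-0.01  0.02  0.33] turn z units 0.01; shift units after turn [-0.01  0.02  0.33]; tilt fix [0.   0.   0.01] | pos [ 0.5595 -0.2354  0.2401] yaw 1.181 q6 -0.05
[ 0.84 -0.83 -4.17] 19.15
```

Call:
jog_arm:
  commands:
    - [[0, 0, 0, 0, 0, 0.05, 0], [0, 0, 0, 0, 0, 0.05, 0], [0, 0, 0, 0, 0, 0.04, 0], [0, 0, 0, 0, 0, 0.03, 0], [0, 0, 0, 0, 0, 0, 0], [0, 0, 0, 0, 0, 0, 0]]

```text
time: 19.75
tool_pos: [0.5594, -0.2354, 0.2312]
tcp_rot: [-2.609, -1.75, -0.0]
wrist_force: [0.1, 0.8, -4.2]
grip_width: 0.0241
finger_force: 35.0
```

Call:
jog_arm:
  commands:
    - [[0, 0, 0, 0, 0, 0.02, 0], [0, 0, 0, 0, 0, 0.02, 0], [0, 0, 0, 0, 0, 0.02, 0], [0, 0, 0, 0, 0, 0.02, 0], [0, 0, 0, 0, 0, 0, 0], [0, 0, 0, 0, 0, 0, 0]]

```text
time: 20.35
tool_pos: [0.5594, -0.2354, 0.2272]
tcp_rot: [2.609, 1.75, -0.0]
wrist_force: [-0.8, -0.4, -5.1]
grip_width: 0.0238
finger_force: 35.0
```

Call:
jog_arm:
  commands:
    - [[0, 0, 0, 0, 0, 0.02, 0], [0, 0, 0, 0, 0, 0.02, 0], [0, 0, 0, 0, 0, 0.02, 0], [0, 0, 0, 0, 0, 0.02, 0], [0, 0, 0, 0, 0, 0, 0], [0, 0, 0, 0, 0, 0, 0]]

```text
time: 20.95
tool_pos: [0.5594, -0.2354, 0.2232]
tcp_rot: [2.609, 1.75, 0.0]
wrist_force: [0.0, 0.4, -2.7]
grip_width: 0.0239
finger_force: 35.0
```

Call:
jog_arm:
  commands:
    - [[0, 0, 0, 0, 0, 0.02, 0], [0, 0, 0, 0, 0, 0.02, 0], [0, 0, 0, 0, 0, 0.02, 0], [0, 0, 0, 0, 0, 0, 0], [0, 0, 0, 0, 0, 0, 0]]

```text
time: 21.45
tool_pos: [0.5594, -0.2354, 0.2201]
tcp_rot: [-2.609, -1.75, 0.0]
wrist_force: [0.2, 0.2, -1.2]
grip_width: 0.0237
finger_force: 35.0
```

Call:
jog_arm:
  commands:
    - [[0, 0, 0, 0, 0, 0.02, 0], [0, 0, 0, 0, 0, 0.02, 0], [0, 0, 0, 0, 0, 0.02, 0], [0, 0, 0, 0, 0, 0, 0], [0, 0, 0, 0, 0, 0, 0]]

```text
time: 21.95
tool_pos: [0.5594, -0.2354, 0.2171]
tcp_rot: [-2.609, -1.75, 0.0]
wrist_force: [1.0, -0.5, -2.4]
grip_width: 0.024
finger_force: 35.0
```

```bash
cat > chk.py <<'E'
from h import *
from scipy.optimize import least_squares
ctrl.grab_frame("wrist");C=cam("wrist");s=ctrl.get_state();p=np.array(s["tool_pos"]);R=Rn.from_rotvec(s["tcp_rot"]).as_matrix()
F=[]
for _ in range(4): ctrl.grab_frame("top");F.append(ctrl.get_state()["wrist_force"])
print("F",np.mean(F,0).round(2),"pos",p.round(4),s["time"])
ctrl.grab_frame("wrist")
for d in ctrl.masks_of("wrist","lid")[:1]:
    h=cv2.convexHull(np.argwhere(d["pixels"])[:,::-1].astype(np.int32))[:,0];h=[u for u in h if u[1]<200]
    P=np.array([onz(C,u,.0915)[:2] for u in h])
    f=least_squares(lambda q:np.hypot(*(P-q[:2]).T)-q[2],[.57,-.24,.073],loss="soft_l1",f_scale=.001)
    print(d["p"],np.round(d["bbox"]),f.x.round(4),np.sqrt(np.mean(f.fun**2)).round(4))
E
python3 chk.py
```

```text
F [ 0.37 -0.17 -1.67] pos [ 0.5594 -0.2354  0.2172] 22.0
0.96 [247. 116. 417. 267.] [ 0.5698 -0.2424  0.0736] 0.0002
```

Call:
jog_arm:
  commands:
    - [[0, 0, 0, 0, 0, 0.04, 0], [0, 0, 0, 0, 0, 0.04, 0], [0, 0, 0, 0, 0, 0.04, 0], [0, 0, 0, 0, 0, 0, 0], [0, 0, 0, 0, 0, 0, 0]]

```text
time: 22.8
tool_pos: [0.5594, -0.2354, 0.2111]
tcp_rot: [-2.609, -1.75, 0.0]
wrist_force: [-0.6, -0.1, -2.4]
grip_width: 0.024
finger_force: 35.0
```

Call:
jog_arm:
  commands:
    - [[0, 0, 0, 0, -0.05, 0, 0], [0, 0, 0, 0, -0.1, 0, 0], [0, 0, 0, 0, -0.1, 0, 0], [0, 0, 0, 0, -0.1, 0, 0], [0, 0, 0, 0, -0.15, 0, 0], [0, 0, 0, 0, -0.15, 0, 0], [0, 0, 0, 0, -0.15, 0, 0], [0, 0, 0, 0, -0.1, 0, 0], [0, 0, 0, 0, 0, 0, 0], [0, 0, 0, 0, 0, 0, 0]]

```text
time: 23.8
tool_pos: [0.5178, -0.2183, 0.2113]
tcp_rot: [2.609, 1.749, 0.0]
wrist_force: [0.3, -0.5, -1.9]
grip_width: 0.0237
finger_force: 35.0
```

Call:
jog_arm:
  commands:
    - [[0, 0, 0, 0, 0, -0.1, 0], [0, 0, 0, 0, 0, -0.3, 0], [0, 0, 0, 0, 0, -0.5, 0], [0, 0, 0, 0, 0, -0.5, 0], [0, 0, 0, 0, 0, -0.4, 0], [0, 0, 0, 0, 0, 0, 0]]

```text
time: 24.4
tool_pos: [0.5185, -0.2186, 0.3052]
tcp_rot: [2.606, 1.747, 0.004]
wrist_force: [0.2, -0.2, -1.3]
grip_width: 0.0237
finger_force: 35.0
```

```bash
python3 chk.py; python3 -c "
from h import *
go(.5327,-.0186,.3,1.883)"
```

```text
F [-0.09 -0.18 -2.06] pos [ 0.5182 -0.2185  0.3028] 24.45
0.7 [305. 111. 438. 245.] [ 0.5718 -0.2436  0.0742] 0.0006
shift units (cur axes) [ 3.81 -1.24  0.01] turn z units -5.85; shift units after turn [3.71 1.51 0.  ]; tilt fix [-0.01 -0.   -5.85] | pos [ 0.5176 -0.2182  0.3002] yaw 1.181 q6 -0.06
```

Call:
jog_arm:
  commands:
    - [[0, 0, 0, 0.2, -0.06, 0, 0], [0, 0, 0, 0.4, -0.13, 0, 0], [0, 0, 0, 0.6, -0.2, 0, 0], [0, 0, 0, 0.7, -0.23, 0, 0], [0, 0, 0, 0.7, -0.23, 0, 0], [0, 0, 0, 0.6, -0.2, 0, 0], [0, 0, 0, 0.4, -0.13, 0, 0], [0, 0, 0, 0.21, -0.06, 0, 0], [0, 0, 0, 0, 0, 0, 0]]

```text
time: 25.65
tool_pos: [0.5327, -0.0174, 0.301]
tcp_rot: [-2.608, -1.752, 0.0]
wrist_force: [-0.9, -0.9, -1.2]
grip_width: 0.0239
finger_force: 35.0
```

Call:
jog_arm:
  commands:
    - [[0, 0, -0.5, 0, 0, 0, 0], [0, 0, -0.7, 0, 0, 0, 0], [0, 0, -0.8, 0, 0, 0, 0], [0, 0, -0.8, 0, 0, 0, 0], [0, 0, -0.8, 0, 0, 0, 0], [0, 0, -0.8, 0, 0, 0, 0], [0, 0, -0.8, 0, 0, 0, 0], [0, 0, -0.65, 0, 0, 0, 0], [0, 0, 0, 0, 0, 0, 0], [0, 0, 0, 0, 0, 0, 0]]

```text
time: 26.65
tool_pos: [0.5327, -0.0192, 0.301]
tcp_rot: [-1.853, -2.537, 0.0]
wrist_force: [-0.1, 0.3, -0.9]
grip_width: 0.024
finger_force: 35.0
```

```bash
python3 -c "
from h import *
go(.5327,-.0186,.1256,1.883)"
```

```text
shift units (cur axes) [0.01 0.   3.51] turn z units -0.02; shift units after turn [0.01 0.   3.51]; tilt fix [-0.    0.   -0.02] | pos [ 0.5327 -0.0192  0.301 ] yaw 1.88 q6 -0.39
```

Call:
jog_arm:
  commands:
    - [[0, 0, 0, 0.01, 0, 0.3, 0], [0, 0, 0, 0, 0, 0.5, 0], [0, 0, 0, 0, 0, 0.5, 0], [0, 0, 0, 0, 0, 0.4, 0], [0, 0, 0, 0, 0, 0.2, 0], [0, 0, 0, 0, 0, 0.2, 0], [0, 0, 0, 0, 0, 0.2, 0], [0, 0, 0, 0, 0, 0, 0]]

```text
time: 27.45
tool_pos: [0.5323, -0.0181, 0.185]
tcp_rot: [-1.848, -2.539, 0.001]
wrist_force: [0.0, -0.4, -1.7]
grip_width: 0.0235
finger_force: 35.0
```

Call:
jog_arm:
  commands:
    - [[0, 0, 0, 0, 0, 0.25, 0], [0, 0, 0, 0, 0, 0.25, 0], [0, 0, 0, 0, 0, 0.25, 0], [0, 0, 0, 0, 0, 0.2, 0], [0, 0, 0, 0, 0, 0.1, 0], [0, 0, 0, 0, 0, 0.06, 0], [0, 0, 0, 0, 0, 0, 0], [0, 0, 0, 0, 0, 0, 0]]

```text
time: 28.25
tool_pos: [0.5327, -0.0181, 0.1311]
tcp_rot: [1.848, 2.54, 0.0]
wrist_force: [0.1, -0.1, -1.0]
grip_width: 0.0237
finger_force: 35.0
```

Call:
jog_arm:
  commands:
    - [[0, 0, 0, 0, 0, 0.02, 0], [0, 0, 0, 0, 0, 0.02, 0], [0, 0, 0, 0, 0, 0.02, 0], [0, 0, 0, 0, 0, 0.01, 0], [0, 0, 0, 0, 0, 0, 0], [0, 0, 0, 0, 0, 0, 0]]

```text
time: 28.85
tool_pos: [0.5325, -0.0181, 0.1272]
tcp_rot: [-1.849, -2.54, 0.0]
wrist_force: [0.1, 0.3, -1.2]
grip_width: 0.0241
finger_force: 35.0
```

Call:
jog_arm:
  commands:
    - [[0, 0, 0, 0, 0, 0.01, 0], [0, 0, 0, 0, 0, 0.01, 0], [0, 0, 0, 0, 0, 0.01, 0], [0, 0, 0, 0, 0, 0, 0], [0, 0, 0, 0, 0, 0, 0]]

```text
time: 29.35
tool_pos: [0.5326, -0.0181, 0.1257]
tcp_rot: [1.849, 2.54, 0.0]
wrist_force: [-0.6, 0.1, -2.2]
grip_width: 0.0239
finger_force: 35.0
```

Call:
jog_arm:
  commands:
    - [[0, 0, 0, 0, 0, 0, 0.3], [0, 0, 0, 0, 0, 0, 0.4], [0, 0, 0, 0, 0, 0, 0.6], [0, 0, 0, 0, 0, 0, 0.8], [0, 0, 0, 0, 0, 0, 1], [0, 0, 0, 0, 0, 0, 1], [0, 0, 0, 0, 0, 0, 1], [0, 0, 0, 0, 0, 0, 1]]

```text
time: 30.15
tool_pos: [0.5325, -0.018, 0.1256]
tcp_rot: [1.849, 2.54, -0.0]
wrist_force: [0.5, 0.0, -0.3]
grip_width: 0.0792
finger_force: 0.0
```

Call:
jog_arm:
  commands:
    - [[0, 0, 0, 0, 0, -0.2, 1], [0, 0, 0, 0, 0, -0.4, 1], [0, 0, 0, 0, 0, -0.6, 1], [0, 0, 0, 0, 0, -0.6, 1], [0, 0, 0, 0, 0, -0.6, 1], [0, 0, 0, 0, 0, -0.6, 1], [0, 0, 0, 0, 0, 0, 1], [0, 0, 0, 0, 0, 0, 1]]

```text
time: 30.95
tool_pos: [0.5327, -0.0181, 0.2766]
tcp_rot: [1.848, 2.539, 0.001]
wrist_force: [0.9, -0.1, -0.4]
grip_width: 0.0932
finger_force: 0.0
```

```bash
python3 - <<'E'
from h import *
C=cam("wrist");im=ctrl.grab_frame("wrist");cv2.imwrite("pics/w9.png",im)
for q in ["lifter_grip","stand","lid","rest"]: print(q,[(np.round(d["bbox"],1).tolist(),round(float(d["p"]),2)) for d in ctrl.boxes_of("wrist",q)])
print(proj(C,(.5327,-.018,.168)).round(1))
for c in("scene","top"):
    ctrl.grab_frame(c);K=cam(c)
    for q in["lifter_grip","lid"]:print(c,q,[(np.round(d["bbox"]).tolist(),round(float(d["p"]),2)) for d in ctrl.boxes_of(c,q)])
    print(proj(K,(.5327,-.018,.168)).round(1))
E
```

```text
lifter_grip [([128.4, 44.6, 205.8, 174.7], 0.78), ([292.4, 152.9, 342.5, 215.7], 0.7), ([85.0, 278.4, 110.6, 285.4], 0.58)]
stand [([278.3, 138.1, 356.5, 210.5], 0.57)]
lid [([234.0, 311.0, 350.9, 400.0], 0.66)]
rest [([243.5, 281.2, 339.7, 319.9], 0.55)]
[317.2 206.6]
scene lifter_grip [([175.0, 221.0, 194.0, 256.0], 0.92), ([258.0, 196.0, 303.0, 217.0], 0.75), ([298.0, 198.0, 320.0, 236.0], 0.74)]
scene lid [([197.0, 237.0, 259.0, 285.0], 0.76)]
[305.9 198.9]
top lifter_grip [([394.0, 149.0, 442.0, 196.0], 0.72), ([331.0, 183.0, 344.0, 198.0], 0.41)]
top lid [([399.0, 146.0, 443.0, 193.0], 0.81)]
[341.3 184. ]
```

```bash
python3 -c "
from workcell import ctrl
print(ctrl.finish_job())"
```

```text
the job is handed in; nothing more can be done
None
```

The job is handed in at about 31 s of the 72 s allowed, with no verdict returned: by my measurements the lid is home on the rest (about 4 mm off centre), the lifter is back upright in its stand, and the arm is clear.

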